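# Swing the chassis rail past the post into its bay

## Task

Put the long aluminium chassis rail away in the three-sided wooden bay by pushing it over the bench with the fingertips: swing its far end round behind the post first, while its near end is still well out in front of the bay, then bring the near end round, and push the rail in until it lies flush along the bay's back wall between the two cheeks. Keep the rail flat on the bench, never lift, squeeze or force it, and leave the small parts lying about where they are.

Things in the scene. Friction and masses are not known exactly. Their poses are not given: they have to be found in the camera images.
- rail: Loose aluminium chassis rail, a plain bar 170 mm long, 32 wide, 22 high, about 0.3 kg, flat on the bench in front of the bay, left of the post as the robot sees it, pointing towards the bay. Slides with ordinary dry friction. Origin: centre of its underside; x along its length to its far end, y across, z up.
- rail_far_end (a point): Centre of the rail's far end face (the end away from the robot at the start), 85 mm along +x from the rail's middle and 11 mm up. This end goes behind the post.
- rail_near_end (a point): Centre of the rail's near end face (nearest the robot at the start), 85 mm along -x from the rail's middle and 11 mm up.
- post: Upright round steel post fixed to the bench, about 105 mm in front of the bay's back wall and 35 mm right of its middle; 16 mm in diameter, 45 mm tall, a thin flat collar at its foot. Origin: centre of its foot; axes parallel to the bay's. It does not move; the rail may lean on it and pivot about it.
- bay: Fixed wooden bay, open to the robot: back wall and two cheeks 34 mm high, 12 thick, no floor; 250 mm clear between cheeks, which reach 50 mm forward. Origin: bench level, middle of the back wall's inner face; x out through that wall, away from the open side, y left along it. When flush the rail's middle is at x = -16 mm, its length along y, its far end towards -y.
- valve_base_a: Black ceramic valve base, 38 mm across, 24 mm high, near the post; bystander. Origin: centre of its underside.
- valve_base_b: Second black ceramic valve base, same shape, left of the rail; bystander. Origin: centre of its underside.
- dial_knob: Red bakelite dial knob, 42 mm across, 21 mm high; bystander. Origin: centre of its underside.
- tweezer: Nickel-plated tweezer 120 mm long, 9 mm high, lying flat; bystander. Origin: centre of its underside, x along it.
- screwdriver: Screwdriver about 170 mm long, lying; bystander. x along it.
- screw_dish: White china screw dish, 70 mm across, 22 mm high; bystander. Origin: centre of its underside.
Mind the look-alikes: they are no part of the job. What is shaped like the post but pink, red or yellow is not meant.

How it is judged:
By the outcome, as a careful person would: the job done as asked, in the order asked, and still so for the second after the job is handed in, with the robot touching nothing.
It also fails if it takes over 72 s, if anything falls off the work surface, if the arm or the gripper's body presses on something with over 40 N, if the wrist force passes 120 N, or if a joint passes its speed limit or range.

## Robot

A 7-joint arm with a two-finger parallel gripper is mounted at the origin on the work surface. World frame = base frame: x ahead of the robot, y to its left, z up, the work surface at z = 0. Lengths are in mm, angles in rad, forces in N, time in s.
With the tool pointing down it reaches from about 425 to 975 mm from the base axis. Payload 16.7 kg.
Tool frame: the origin (TCP) lies between the finger pads; the fingertips stand 8 mm ahead of it and the grasp point (between the pads) lies 11 mm behind it; z points along the fingers, y is the direction in which the jaws open and shut (so a half turn about z gives the same grasp; the last joint's range is limited). The gripper opens to 85 mm and grips with 20 to 120 N. Pads are 22 mm wide; open, the fingers measure 114 mm over their backs; the gripper's body (76 mm by 85 mm) begins 54 mm behind the grasp point. The pads swing forward as they close: fully open they stand 13 mm farther back than shut.
Start: joints at [1.149, 0.426, 0.074, 1.606, -0.034, 1.111, -0.067], TCP at [181.184, -650.192, 239.302] pointing down, gripper open.
Joint ranges: [-2.85, 2.85], [-0.5, 2.14], [-1.23, 1.37], [0.21, 2.46], [-1.02, 4.16], [0.16, 2.05], [-2.73, 2.73]. Speed limits (rad/s): [1.89, 1.89, 2.39, 2.39, 3.01, 3.01, 3.01].

## Interface

Orientations are given as a unit quaternion [w, x, y, z].
In Python, from cell import observe, snapshot, sign_off gives the robot as it stands.
- The arm moves only by the tool move_arm, never from a script. Its arguments are lists of equal length, an entry for each row: "claw": the opening, from -1 (shut) to 1 (fully open); "dp": the shift along the tool's x, y, z in mm, a list of three; "yaw": the turn about the tool's z in degrees. A call has 1 to 20 rows; each row shifts and turns the pose as measured when the row begins, along the tool's axes as they then stand; what a row does not reach is not made up. A row lasts 1/12 s, in which the tool goes at most 41.7 mm and 7.16 degrees, less where a joint would pass 70% of its speed; a pose out of reach is approached as far as the arm can. A call with a gripper value outside its range is refused whole. The fingers move at their own pace and stop on an object; "squeeze" is the grip in N (left out, the last holds). Time passes only in rows, so rows that do not move let the fingers close. It gives the time, the measured TCP pose, the force and the opening at its end, in the units of the state.
- observe(): the state, without advancing time (a new reading comes with each control period).
- snapshot(name): name is "scene" or "top"; returns a dict with "img" (400x640x3 uint8, blue, green, red), "fx", "fy", "cx", "cy" (pixels), "eye" and "attitude" of the camera in the world. Camera axes: x right, y down, z forward; pixel columns grow to the right and rows downward; lengths in mm; the calibration is good to about 2 mm. A picture is of the moment at which its call begins. There is no depth.
- sign_off(): hands the job in, once; it reports no verdict.
The state is a dict: "time_s": time; "q": joint angles; "joint_vel": joint speeds; "joint_efforts": joint torques, N m; "tcp_pos": TCP position; "eef_rot": TCP orientation; "force": force on the tool from outside, world axes, zero at the start; "moment": the same for the moment, N m; "width": finger opening in mm.
Only numpy, scipy, OpenCV 4.12 (cv2) and the standard library are available. Lean on these libraries where they do the work, as an engineer would, in place of code of your own. Each camera call takes 0.05 s, during which the arm holds its last target. There are 200 camera calls.

## Working session

There is one attempt and no reset: what is moved stays moved. The work goes in short steps, Python scripts to look and compute and a tool call to move; the robot and the scene stay as the last step left them, time stands still between calls to the robot, and variables do not carry over. Pictures are saved under pics/ and viewed, about 8 in all and at most 12, crops included, and the job is handed in when it is done.

Besides the shell and the picture viewer there is one more tool, called as name(argument=value, ...), one argument or row to a line, values as JSON. move_arm: Moves the arm, as the interface text tells. Its arguments: {"type":"object","properties":{"claw":{"type":"array","items":{"type":"number"}},"dp":{"type":"array","items":{"type":"array","items":{"type":"number"}}},"yaw":{"type":"array","items":{"type":"number"}},"squeeze":{"type":"number"}},"required":["claw","dp","yaw"]}

```bash
ls; mkdir -p pics
python3 - <<'E'
from cell import observe, snapshot
import cv2
o=observe();print(o)
for n in("scene","top"):
    s=snapshot(n);cv2.imwrite(f"pics/{n}0.png",s["img"]);print({k:v for k,v in s.items() if k!="img"})
E
```

```text
pics
{'time_s': 0.0, 'q': array([ 1.14949445,  0.42674097,  0.07385119,  1.60658494, -0.0340851 ,
        1.11081773, -0.06708731]), 'joint_vel': array([-0.00040423,  0.00054525,  0.00050314, -0.00136374, -0.00129581,
        0.00112477, -0.0003225 ]), 'joint_efforts': array([ 2.97641971e-03, -9.49823642e+01,  3.76229838e+00, -4.63503313e+01,
        1.95233524e-02,  9.94577073e-03, -5.28211501e-05]), 'tcp_pos': array([ 181.07962609, -649.8513804 ,  238.61437099]), 'eef_rot': array([-6.30194929e-04,  9.90780274e-01,  1.35477053e-01, -1.41350803e-04]), 'force': array([-0.78435521,  0.65674559, -0.08397611]), 'moment': array([ 0.04454236,  0.05200887, -0.0022541 ]), 'width': 85.60297484643701}
{'fx': 426.93721281510796, 'fy': 426.93721281510796, 'cx': 321.47525126181694, 'cy': 195.85083418486644, 'eye': array([1015.34435339, -517.05202248,  784.17932744]), 'attitude': array([-0.34027984,  0.86360015,  0.34294167, -0.14420621])}
{'fx': 485.73098876746843, 'fy': 485.73098876746843, 'cx': 325.27968082610005, 'cy': 203.21572126159626, 'eye': array([ 401.63217707,  -25.26823292, 1225.95490687]), 'attitude': array([-0.04002415,  0.70702315, -0.70518982,  0.03498075])}
```

View pics/top0.png

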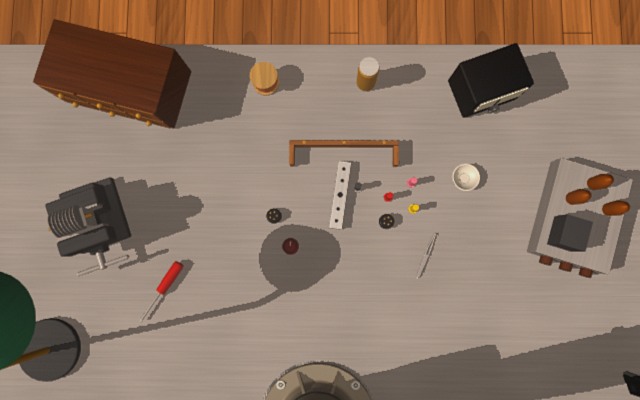

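View pics/scene0.png

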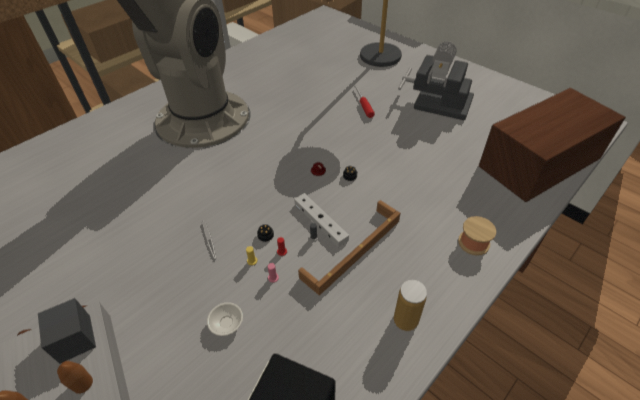

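Top view: the rail runs from (344,163) to (336,228) and the bay from (290,142) to (398,165). Post candidates in the top view are dark grey (358,186), red (389,196), pink (413,182) and yellow (415,209). The grey one fits the description. Rail look-alikes: none, as the tweezer at (427,255) is thin. I'll check the choice in a crop and measure.

```bash
cat > h.py <<'E'
import numpy as np, cv2
from scipy.spatial.transform import Rotation as R
from cell import observe, snapshot
def rot(q): return R.from_quat([q[1],q[2],q[3],q[0]]).as_matrix()
def cast(s,uv,z):
    uv=np.atleast_2d(np.asarray(uv,float))
    d=np.c_[(uv[:,0]-s["cx"])/s["fx"],(uv[:,1]-s["cy"])/s["fy"],np.ones(len(uv))]@rot(s["attitude"]).T
    return s["eye"]+d*((z-s["eye"][2])/d[:,2])[:,None]
def proj(s,p):
    c=(np.atleast_2d(p)-s["eye"])@rot(s["attitude"]); return np.c_[s["fx"]*c[:,0]/c[:,2]+s["cx"],s["fy"]*c[:,1]/c[:,2]+s["cy"]]
def crop(s,x0,y0,x1,y1,f,name):
    cv2.imwrite(name,cv2.resize(s["img"][y0:y1,x0:x1],None,fx=f,fy=f,interpolation=cv2.INTER_CUBIC))
def rail(s,z=22,box=(280,120,420,260)):
    x0,y0,x1,y1=box; im=s["img"][y0:y1,x0:x1]
    m=(im.min(2)>175).astype(np.uint8)
    m=cv2.morphologyEx(m,cv2.MORPH_CLOSE,np.ones((7,7)))
    c=max(cv2.findContours(m,0,1)[0],key=cv2.contourArea).reshape(-1,2)+[x0,y0]
    w=cast(s,c,z)[:,:2].astype(np.float32)
    return cv2.minAreaRect(w)
E
python3 - <<'E'
from h import *
s=snapshot("top")
crop(s,270,125,430,240,5,"pics/c1.png")
im=s["img"]
print(im[195,333:356].tolist()); print(im[195,315:322].tolist())
print(rail(s))
for n,uv,z in[("backL in",(295,147),34),("post",(358,186),45)]: print(n,cast(s,uv,z))
E
```

```text
[[127, 139, 154], [171, 186, 201], [173, 186, 203], [161, 174, 190], [109, 119, 131], [47, 52, 58], [34, 36, 40], [37, 39, 43], [38, 42, 47], [82, 90, 99], [155, 168, 184], [175, 190, 207], [160, 175, 191], [113, 124, 137], [84, 92, 102], [83, 92, 103], [85, 92, 104], [85, 93, 105], [85, 93, 106], [85, 93, 105], [86, 92, 104], [85, 94, 104], [83, 92, 102]]
[[137, 150, 167], [137, 150, 167], [139, 151, 169], [138, 152, 169], [137, 150, 168], [139, 152, 169], [139, 151, 169]]
((510.53118896484375, -45.335235595703125), (28.464111328125, 83.0562515258789), 83.86534881591797)
backL in [[669.74850048  59.5486682   34.        ]]
post [[570.07340669 -96.79162902  45.        ]]
```

View pics/c1.png

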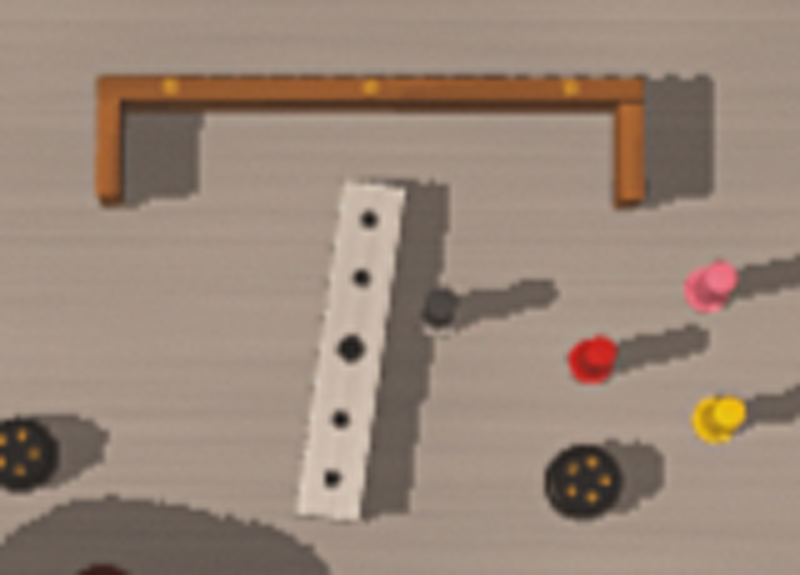

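Run:
```python
from h import *
s=snapshot("top")
def C(u,v,z): return cast(s,((u+.5)/5-.5+270,(v+.5)/5-.5+125),z)[0,:2].round(1)
for n,u,v,z in[("railTL",345,181,22),("TR",407,187,22),("BL",297,514,22),("BR",360,520,22),("bayL",122,101,34),("bayR",615,102,34),("bayLfootin",122,110,0),("cheekLfront",112,203,34),("cheekRfront",629,204,34),("post",441,305,45),("va",584,481,24),("vb",20,453,24),("knob",103,605,21),("red",600,353,45),("pink",722,277,45),("yel",730,412,45)]: print(n,C(u,v,z))
im=s["img"]
m=(im[:,:,::-1].min(2)>150)
x0,y0,x1,y1=325,155,360,232
c=m[y0:y1,x0:x1].astype(np.uint8); c=cv2.morphologyEx(c,cv2.MORPH_CLOSE,np.ones((7,7)))
k=max(cv2.findContours(c,0,1)[0],key=cv2.contourArea).reshape(-1,2)+[x0,y0]
print(cv2.minAreaRect(cast(s,k,22)[:,:2].astype(np.float32)))
print(observe()["time_s"])
```

```text
railTL [637.3 -49.7]
TR [634.2 -80.8]
BL [469.6 -25.9]
BR [466.7 -57.1]
bayL [675.3  62.1]
bayR [ 675.2 -184.3]
bayLfootin [678.4  64.6]
cheekLfront [623.6  66.6]
cheekRfront [ 623.5 -190.6]
post [571.1 -96.3]
va [ 486.2 -168. ]
vb [499.4 111.8]
knob [424.4  70. ]
red [ 547.5 -174. ]
pink [ 585.2 -234.2]
yel [ 518.6 -237.1]
((548.1133422851562, -51.52396774291992), (31.46613883972168, 175.44651794433594), 82.32443237304688)
0.2
```

move_arm(
  claw=[-1,-1,-1,-1],
  dp=[
    [0,0,0],
    [0,0,0],
    [0,0,0],
    [0,0,0],
  ],
  yaw=[5.2,5.2,5.2,0],
  squeeze=20,
)

```text
time_s: 0.53
tcp_pos: [180.8, -649.6, 238.0]
eef_rot: [-0.001, 1.0, -0.006, -0.0]
force: [-0.4, -0.6, 0.4]
width: 38.4
```

move_arm(
  claw=[-1,-1,-1,-1,-1,-1,-1,-1,-1,-1,-1,-1,-1,-1,-1,-1,-1,-1,-1,-1],
  dp=[
    [22,-33,0],
    [22,-33,0],
    [22,-33,0],
    [22,-33,0],
    [22,-33,0],
    [22,-33,0],
    [22,-33,0],
    [22,-33,0],
    [22,-33,0],
    [22,-33,0],
    [22,-33,0],
    [22,-33,0],
    [22,-33,0],
    [22,-33,0],
    [22,-33,0],
    [22,-33,0],
    [22,-33,0],
    [22,-33,0],
    [22,-33,0],
    [0,0,0],
  ],
  yaw=[0,0,0,0,0,0,0,0,0,0,0,0,0,0,0,0,0,0,0,0],
)

```text
time_s: 2.2
tcp_pos: [601.7, 14.6, 236.4]
eef_rot: [0.001, 1.0, 0.026, 0.0]
force: [-1.0, 1.0, 0.3]
width: -0.1
```

move_arm(
  claw=[-1,-1,-1,-1,-1,-1,-1,-1,-1,-1],
  dp=[
    [6,6,0],
    [6,6,20],
    [0,0,35],
    [0,0,35],
    [0,0,35],
    [0,0,35],
    [0,0,25],
    [0,0,10],
    [0,0,5],
    [0,0,0],
  ],
  yaw=[3,0,0,0,0,0,0,0,0,0],
)

```text
time_s: 3.03
tcp_pos: [618.6, 7.8, 30.5]
eef_rot: [-0.0, 1.0, 0.018, 0.003]
force: [0.2, 0.0, 0.1]
width: 0.1
```

Run:
```python
from h import *
s=snapshot("top"); crop(s,270,125,430,240,5,"pics/c2.png")
a=snapshot("scene"); crop(a,230,150,420,290,4,"pics/s2.png")
o=observe();print(o["tcp_pos"],o["eef_rot"],o["force"],o["q"])
```

```text
[619.61197434   7.89954524  32.2134769 ] [-1.70470096e-04  9.99831689e-01  1.77392167e-02  4.67813993e-03] [-0.11631932  0.25242993 -0.44411968] [ 0.07242365  0.59052247 -0.24749426  1.87165173  0.21563169  0.69572576
 -1.83505711]
```

View pics/s2.png

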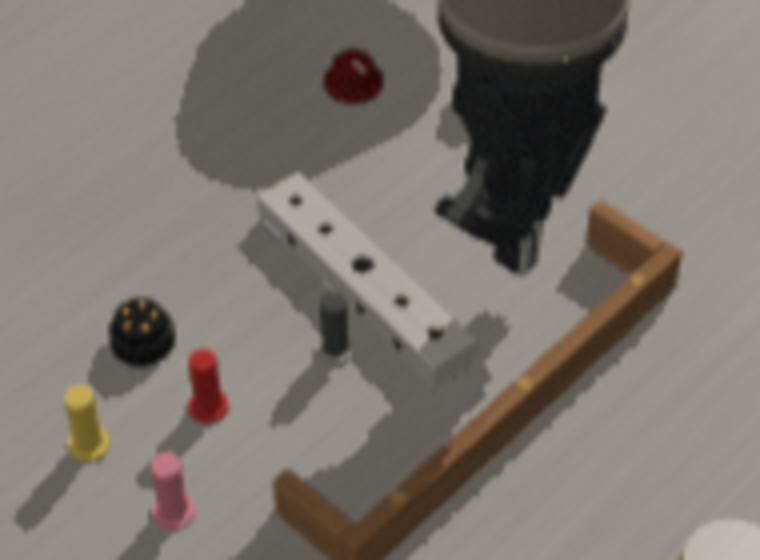

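Scene crop: the fingers are shut above the bench left of the rail's far end. The grey post at crop (333,322) stands just right of the rail. Lowering, then pushing the far end right.

move_arm(
  claw=[-1,-1,-1,-1,-1,-1,-1,-1,-1,-1,-1,-1,-1,-1],
  dp=[
    [0,0,10],
    [0,0,8],
    [0,0,2],
    [0,10,0],
    [0,10,0],
    [0,8,0],
    [0,6,0],
    [0,6,0],
    [0,6,0],
    [0,6,0],
    [0,6,0],
    [0,6,0],
    [0,6,0],
    [0,0,0],
  ],
  yaw=[1,1,0,0,0,0,0,0,0,0,0,0,0,0],
)

```text
time_s: 4.3
tcp_pos: [626.1, -69.7, 17.4]
eef_rot: [-0.001, 1.0, -0.002, 0.012]
force: [0.3, 0.9, -0.1]
width: 0.0
```

Run:
```python
from h import *
s=snapshot("top"); crop(s,270,125,430,240,5,"pics/c3.png")
a=snapshot("scene"); crop(a,230,150,420,290,4,"pics/s3.png")
o=observe();print(o["tcp_pos"],o["eef_rot"],o["force"],o["q"])
```

```text
[625.43744114 -68.78352802  17.20268045] [-0.00102049  0.99993327 -0.00130811  0.01143211] [-0.04981854  0.47331586  0.32731893] [ 0.18563137  0.61762901 -0.23293664  1.8642484   0.21635796  0.66089967
 -1.74757937]
```

View pics/c3.png

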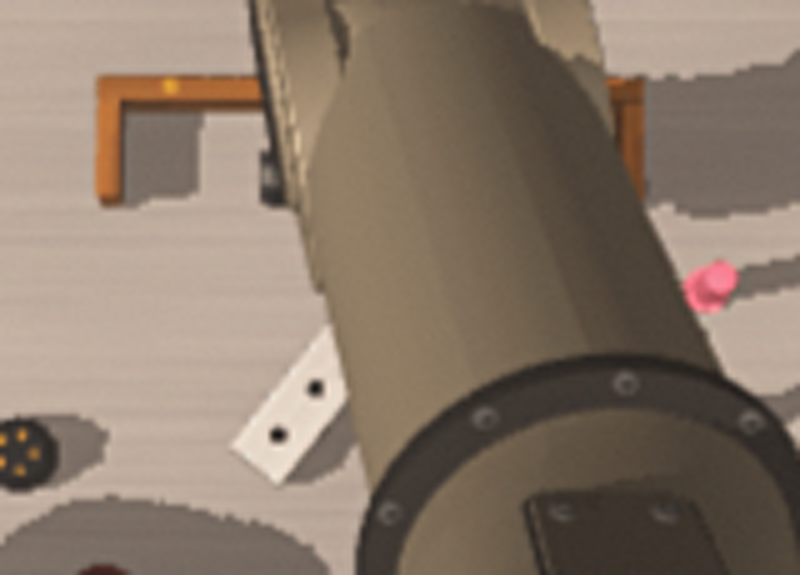

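Top crop: the rail now lies at about −40°, with its near end at crop (256,466), about (493,−5), well in front of the bay. Forces are nil. Next I'll slide towards the far end and keep swinging it behind the post.

move_arm(
  claw=[-1,-1,-1,-1,-1,-1,-1,-1,-1,-1],
  dp=[
    [4,3,0],
    [4,3,0],
    [4,4,1],
    [4,4,0],
    [0,5,0],
    [0,5,0],
    [0,5,0],
    [0,5,0],
    [0,4,0],
    [0,0,0],
  ],
  yaw=[0,0,0,0,0,0,0,0,0,0],
)

```text
time_s: 5.23
tcp_pos: [642.5, -109.9, 15.8]
eef_rot: [-0.001, 1.0, -0.001, 0.011]
force: [1.2, 1.3, -1.1]
width: -0.1
```

Run:
```python
from h import *
s=snapshot("top")
a=snapshot("scene"); 
A=cv2.resize(s["img"][140:230,290:410],None,fx=4,fy=4,interpolation=2); B=cv2.resize(a["img"][170:290,250:410],None,fx=4,fy=4,interpolation=2)[:, :]
B=cv2.resize(B,None,fx=.5,fy=.5); B=cv2.copyMakeBorder(B,0,A.shape[0]-B.shape[0],0,0,0)
cv2.imwrite("pics/m4.png",np.hstack([A,B]))
o=observe();print(o["tcp_pos"],o["eef_rot"],o["force"],o["q"][6])
```

```text
[ 642.48899066 -109.12341176   15.78477954] [-1.39602478e-03  9.99943695e-01 -2.81505816e-04  1.05156131e-02] [ 0.73711743  0.04316823 -0.78833889] -1.6770789622081272
```

View pics/m4.png

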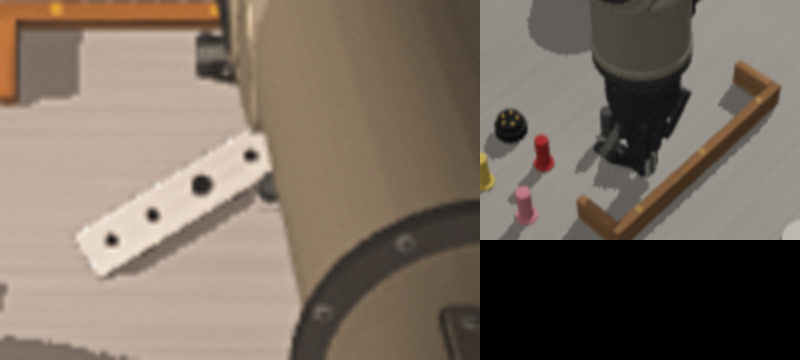

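The picture shows the rail at about −61°, its far end behind the post and its near end at about (531,22), about 95 mm in front of the bay mouth. I'll move round to the near end's front face.

move_arm(
  claw=[-1,-1,-1,-1,-1,-1,-1,-1,-1,-1,-1,-1,-1,-1,-1,-1,-1,-1],
  dp=[
    [3,-2,0],
    [1,-1,-5],
    [0,0,-30],
    [0,0,-35],
    [0,0,-35],
    [-26,-18,0],
    [-26,-18,0],
    [-26,-18,0],
    [-26,-18,0],
    [-26,-18,0],
    [-26,-16,0],
    [0,0,0],
    [0,0,30],
    [0,0,30],
    [0,0,20],
    [0,0,5],
    [0,0,0],
    [0,0,0],
  ],
  yaw=[0,0,0,0,0,0,0,0,0,0,0,0,0,0,0,0,0,0],
)

```text
time_s: 6.83
tcp_pos: [486.7, 9.8, 43.4]
eef_rot: [-0.001, 1.0, 0.004, 0.016]
force: [-0.2, -0.0, -0.6]
width: 0.0
```

Run:
```python
from h import *
s=snapshot("top"); crop(s,280,125,420,240,5,"pics/c5.png")
o=observe();print(o["tcp_pos"],o["eef_rot"],o["force"],o["q"][6])
```

```text
[486.90810851   9.77598887  43.75846062] [-6.16896764e-04  9.99864808e-01  3.98510424e-03  1.59406232e-02] [-0.98057932  0.61304992 -0.21156678] -1.9329808495988592
```

View pics/c5.png

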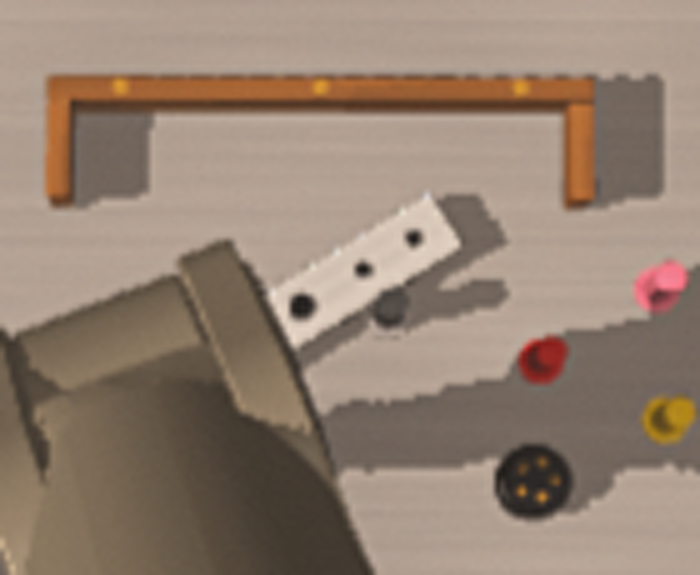

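Top crop: the far end at crop (446,220) is clearly behind the post at (390,307). The arm hides the near end. Lowering, then pushing the near end towards the bay.

move_arm(
  claw=[-1,-1,-1,-1,-1,-1,-1,-1,-1,-1,-1,-1,-1,-1,-1,-1,-1,-1],
  dp=[
    [0,8,10],
    [0,4,12],
    [0,0,6],
    [0,0,0],
    [8,0,0],
    [6,0,0],
    [6,0,0],
    [6,0,0],
    [6,0,0],
    [6,0,0],
    [6,0,0],
    [6,0,0],
    [6,0,0],
    [6,0,0],
    [6,0,0],
    [6,0,0],
    [3,0,0],
    [0,0,0],
  ],
  yaw=[0,0,0,0,0,0,0,0,0,0,0,0,0,0,0,0,0,0],
)

```text
time_s: 8.38
tcp_pos: [576.4, -3.2, 19.6]
eef_rot: [-0.001, 1.0, 0.003, 0.019]
force: [-1.2, -0.8, -0.5]
width: -0.1
```

Run:
```python
from h import *
s=snapshot("top")
a=snapshot("scene"); 
A=cv2.resize(s["img"][130:220,280:410],None,fx=3,fy=3,interpolation=2); B=cv2.resize(a["img"][180:300,250:410],None,fx=2.5,fy=2.5,interpolation=2)
A=cv2.copyMakeBorder(A,0,B.shape[0]-A.shape[0],0,0,0)
cv2.imwrite("pics/m6.png",np.hstack([A,B]))
o=observe();print(o["tcp_pos"],o["eef_rot"],o["force"],o["q"][6])
```

```text
[575.79021577  -3.24539427  19.61140441] [-5.65839644e-04  9.99823004e-01  3.39011075e-03  1.84972454e-02] [-0.38527186 -0.08302015  0.15873825] -1.8967209230767366
```

View pics/m6.png

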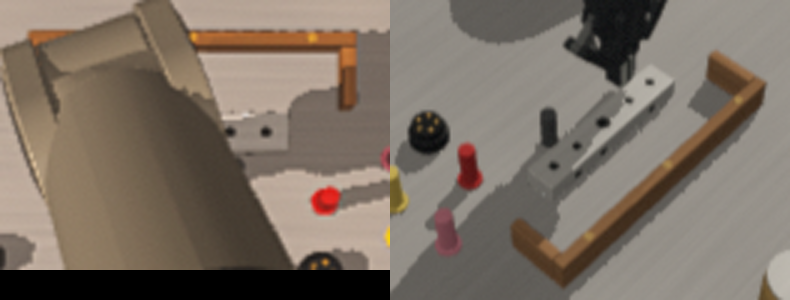

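The pictures show the rail nearly parallel to the wall, behind the post, far end about y=−144. I'll back off, shift to the middle and push in.

move_arm(
  claw=[-1,-1,-1,-1,-1,-1,-1,-1,-1,-1,-1,-1,-1,-1,-1,-1,-1],
  dp=[
    [-8,0,0],
    [-4,4,2],
    [0,12,2],
    [0,15,0],
    [0,15,0],
    [0,4,0],
    [0,0,0],
    [5,0,0],
    [5,0,0],
    [5,0,0],
    [5,0,0],
    [5,0,0],
    [5,0,0],
    [5,0,0],
    [5,0,0],
    [5,0,0],
    [0,0,0],
  ],
  yaw=[0,0,0,0,0,0,0,0,0,0,0,0,0,0,0,0,0],
)

```text
time_s: 9.9
tcp_pos: [610.0, -55.2, 15.4]
eef_rot: [-0.001, 1.0, 0.005, 0.017]
force: [-0.1, -0.5, 0.4]
width: 0.2
```

Run:
```python
from h import *
s=snapshot("top")
a=snapshot("scene"); 
A=cv2.resize(s["img"][130:220,280:410],None,fx=3,fy=3,interpolation=2); B=cv2.resize(a["img"][180:300,250:410],None,fx=2.5,fy=2.5,interpolation=2)
A=cv2.copyMakeBorder(A,0,B.shape[0]-A.shape[0],0,0,0)
cv2.imwrite("pics/m7.png",np.hstack([A,B]))
o=observe();print(o["tcp_pos"],o["eef_rot"],o["force"],o["q"][6])
```

```text
[609.13131623 -55.28052153  15.36158046] [-5.68601003e-04  9.99841260e-01  5.04598604e-03  1.70783162e-02] [-0.26822675 -0.69568017 -0.22678891] -1.7926148543810032
```

View pics/m7.png

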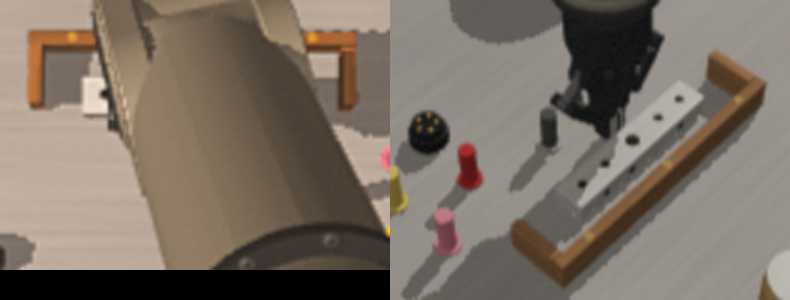

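The rail is parallel and entering the bay, with no forces. Finishing gently.

move_arm(
  claw=[-1,-1,-1,-1,-1,-1,-1,-1,-1,-1],
  dp=[
    [4,0,0],
    [4,0,0],
    [4,0,0],
    [4,0,0],
    [2,0,0],
    [2,0,0],
    [2,0,0],
    [1,0,0],
    [1,0,0],
    [0,0,0],
  ],
  yaw=[0,0,0,0,0,0,0,0,0,0],
)

```text
time_s: 10.83
tcp_pos: [634.0, -55.3, 15.9]
eef_rot: [-0.0, 1.0, 0.005, 0.016]
force: [-2.1, -0.3, 0.8]
width: -0.6
```

move_arm(
  claw=[-1,-1,-1,-1],
  dp=[
    [2,0,0],
    [2,0,0],
    [2,0,0],
    [0,0,0],
  ],
  yaw=[0,0,0,0],
)

```text
time_s: 11.17
tcp_pos: [633.8, -55.5, 15.2]
eef_rot: [0.0, 1.0, 0.005, 0.01]
force: [1.0, -0.7, 0.4]
width: -0.1
```

It stalled at x=634, as predicted for flush. Backing off and clearing the view.

move_arm(
  claw=[-1,-1,-1,-1,-1,-1,-1,-1,-1,-1,-1,-1,-1,-1,-1,-1,-1,-1,-1],
  dp=[
    [-4,0,0],
    [-6,0,0],
    [0,0,-10],
    [0,0,-30],
    [0,0,-35],
    [0,0,-35],
    [0,0,-35],
    [0,0,-35],
    [-10,30,0],
    [-10,35,0],
    [-10,35,0],
    [-10,35,0],
    [-10,35,0],
    [-10,35,0],
    [-10,35,0],
    [-10,35,0],
    [-10,35,0],
    [-10,35,0],
    [0,0,0],
  ],
  yaw=[0,0,0,0,0,0,0,0,0,0,0,0,0,0,0,0,0,0,0],
)

```text
time_s: 12.75
tcp_pos: [520.5, -413.8, 219.4]
eef_rot: [0.003, 1.0, 0.01, 0.021]
force: [-1.0, -0.1, 0.2]
width: 0.1
```

Run:
```python
from h import *
s=snapshot("top"); crop(s,270,125,430,240,5,"pics/c8.png")
i0=cv2.imread("pics/top0.png"); d=cv2.absdiff(i0,s["img"]).max(2)
for n,(u,v) in dict(va=(386,221),vb=(274,215),knob=(290,246),tw=(427,255),dish=(466,177),sd=(163,290)).items(): print(n,(d[v-12:v+12,u-12:u+12]>60).sum())
print(observe()["tcp_pos"],observe()["force"])
```

```text
va 0
vb 0
knob 0
tw 0
dish 0
sd 0
[ 521.88373129 -410.64263843  219.56960112] [-1.27212665  1.79917398 -0.57443247]
```

View pics/c8.png

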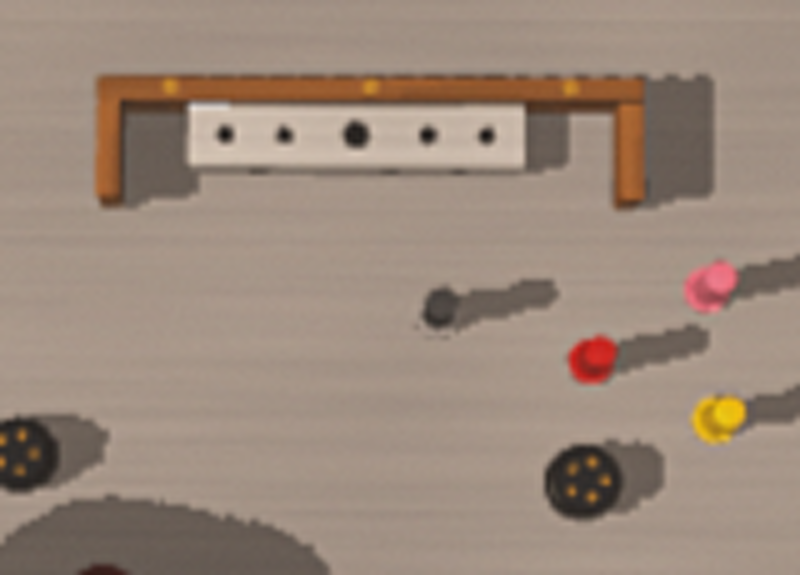

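Run:
```python
from h import *
s=snapshot("top"); g=s["img"].min(2).astype(float)
def edge(c,a,b):
    col=g[a:b,c]; i=np.argmax(np.abs(np.diff(col))); d=np.abs(np.diff(col)); k=slice(max(0,i-1),i+2); return a+.5+(np.arange(len(d))[k]*d[k]).sum()/d[k].sum()
F=[];W=[]
for c in range(311,373,4): F.append(cast(s,(c,edge(c,154,163)),22)[0,:2]); W.append(cast(s,(c,edge(c,137,143)),34)[0,:2])
for n,E in(("front",F),("wallback",W)):
    E=np.array(E);p=np.polyfit(E[:,1],E[:,0],1);print(n,np.degrees(p[0]).round(2),np.polyval(p,-55).round(1),E[:,0].round(1))
print([ [round(float(g[r,c])) for r in range(143,164)] for c in (312,330,350,370)])
```

```text
front 0.7 645.5 [646.  645.9 645.8 645.7 645.4 645.5 645.2 653.2 645.4 641.2 645.1 645.2
 644.9 643.2 645.  645. ]
wallback -0.11 689.0 [688.6 688.9 689.  688.6 689.  689.  688.6 689.1 689.1 688.7 689.3 689.3
 688.9 689.3 689.3 688.6]
[[44, 47, 115, 196, 176, 170, 173, 173, 164, 161, 175, 176, 175, 178, 164, 108, 104, 133, 135, 134, 136], [48, 45, 71, 140, 173, 167, 167, 171, 171, 166, 167, 169, 172, 173, 161, 120, 102, 132, 135, 135, 137], [48, 42, 64, 132, 168, 164, 161, 165, 165, 161, 162, 166, 171, 171, 159, 125, 96, 124, 135, 137, 136], [46, 42, 72, 140, 172, 169, 168, 169, 171, 168, 168, 169, 172, 173, 164, 133, 97, 124, 134, 133, 134]]
```

The rail is within about 1 mm and 0.5–0.8° of flush, with the far end a shade off the wall. I'll give it one gentle nudge on the far side of the middle.

move_arm(
  claw=[-1,-1,-1,-1,-1,-1,-1,-1,-1,-1,-1,-1,-1],
  dp=[
    [10,-33,0],
    [10,-33,0],
    [10,-33,0],
    [10,-33,0],
    [10,-33,0],
    [10,-33,0],
    [10,-33,0],
    [10,-33,0],
    [10,-33,0],
    [8,-28,0],
    [0,0,0],
    [0,0,30],
    [0,0,0],
  ],
  yaw=[1,0,0,0,0,0,0,0,0,0,0,0,0],
)

```text
time_s: 13.93
tcp_pos: [622.7, -46.0, 201.5]
eef_rot: [0.0, 1.0, 0.014, 0.027]
force: [-1.5, -0.9, -2.4]
width: -0.1
```

move_arm(
  claw=[-1,-1,-1,-1,-1,-1,-1,-1,-1],
  dp=[
    [-8,20,0],
    [-8,19,0],
    [0,0,30],
    [0,0,35],
    [0,0,30],
    [0,0,20],
    [0,0,5],
    [0,0,0],
    [0,0,0],
  ],
  yaw=[1.6,0,0,0,0,0,0,0,0],
)

```text
time_s: 14.68
tcp_pos: [615.7, -86.4, 90.3]
eef_rot: [0.0, 0.999, 0.0, 0.033]
force: [0.4, 0.1, 0.5]
width: -0.4
```

move_arm(
  claw=[-1,-1,-1,-1,-1,-1,-1],
  dp=[
    [0,0,25],
    [0,0,22],
    [0,0,15],
    [0,0,8],
    [-1,0,4],
    [0,0,0],
    [0,0,0],
  ],
  yaw=[0,0,0,0,0,0,0],
)

```text
time_s: 15.27
tcp_pos: [627.0, -87.8, 27.7]
eef_rot: [0.001, 0.999, -0.0, 0.041]
force: [-0.2, -0.4, -0.3]
width: 0.2
```

move_arm(
  claw=[-1,-1,-1,-1,-1,-1],
  dp=[
    [3,0,0],
    [3,0,0],
    [2,0,0],
    [2,0,0],
    [2,0,0],
    [0,0,0],
  ],
  yaw=[0,0,0,0,0,0],
)

```text
time_s: 15.77
tcp_pos: [642.5, -88.2, 33.1]
eef_rot: [0.002, 0.999, -0.001, 0.043]
force: [-0.8, -0.0, 0.7]
width: -0.3
```

The fingertip rode at rail-top height (z≈25) instead of below it, so I'll stop, lift clear and re-measure.

move_arm(
  claw=[-1,-1,-1,-1,-1,-1,-1,-1,-1,-1,-1,-1,-1,-1,-1,-1,-1],
  dp=[
    [0,0,-5],
    [0,0,-20],
    [0,0,-35],
    [0,0,-35],
    [0,0,-35],
    [0,0,-35],
    [-10,30,0],
    [-10,35,0],
    [-10,35,0],
    [-10,35,0],
    [-10,35,0],
    [-10,35,0],
    [-10,35,0],
    [-10,35,0],
    [-10,35,0],
    [-10,35,0],
    [0,0,0],
  ],
  yaw=[0,0,0,0,0,0,0,0,0,0,0,0,0,0,0,0,0],
)

```text
time_s: 17.18
tcp_pos: [522.5, -443.7, 204.2]
eef_rot: [0.002, 0.999, 0.005, 0.044]
force: [-2.0, -0.7, -0.5]
width: 0.3
```

Run:
```python
from h import *
s=snapshot("top"); g=s["img"].min(2).astype(float)
def edge(c,a,b):
    d=np.abs(np.diff(g[a:b,c])); i=np.argmax(d); k=slice(max(0,i-1),i+2); return a+.5+(np.arange(len(d))[k]*d[k]).sum()/d[k].sum()
F=np.array([cast(s,(c,edge(c,154,163)),22)[0,:2] for c in range(309,374,2)])
m=np.abs(F[:,0]-np.median(F[:,0]))<1.5; p=np.polyfit(F[m,1],F[m,0],1); print(np.degrees(p[0]),F[m,0].round(1))
d0=cv2.imread("pics/c8.png"); crop(s,270,125,430,240,5,"pics/c9.png"); d=cv2.absdiff(d0,cv2.imread("pics/c9.png")).max(2)
print("changed vs before nudge",(d[60:560,:650]>40).sum(), observe()["tcp_pos"])
```

```text
0.33419667864518604 [645.4 645.9 645.8 646.  646.  645.7 645.5 645.7 645.7 645.5 645.4 645.4
 645.2 645.2 645.2 645.3 645.1 645.2 645.2 645.2 645.1 645.1 644.8 645.1
 645.  645. ]
changed vs before nudge 0 [ 523.95253915 -440.51729425  204.25512981]
```

View pics/c9.png

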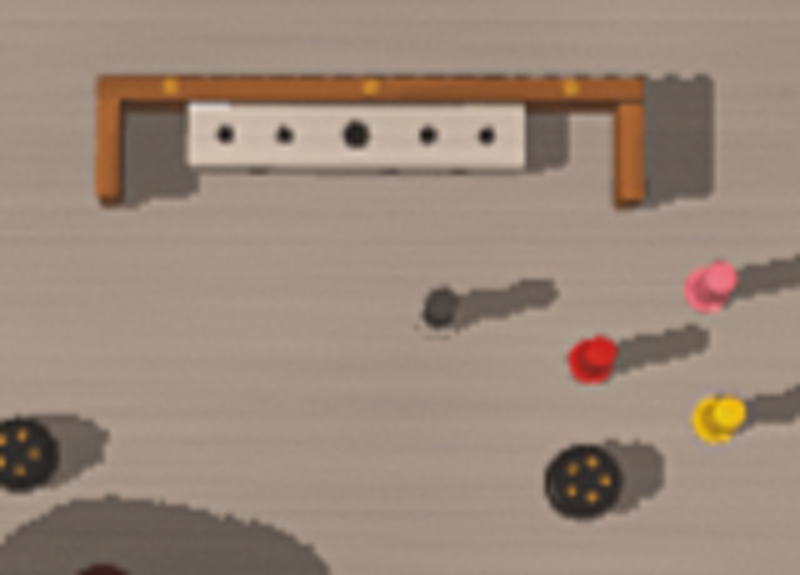

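The nudge passed over the rail and moved nothing. The rail lies flush within the measurement error, so I'm handing in.

```bash
python3 -c "
from cell import sign_off; print(sign_off())"
```

```text
the job is handed in; nothing more can be done
None
```

The rail is in the bay, lying along the back wall between the two cheeks, and the job is handed in at about 17 s of robot time.

- **Order:** I swung the far end behind the grey post while the near end was still about 95 mm in front of the bay. Then I brought the near end round and pushed the rail in from the middle. The fingers stayed shut, and the wrist force was never above about 3 N in any reading; I only had readings at the end of each call.
- **Final position:** The rail's front edge is at x = 645–646 mm, where flush is about 645. It sits about 0.3–0.5° off the wall line, which is up to about 1 mm over its length, near the limit of what I could measure. It is about 6 mm left of the bay's middle.
- **Small parts:** Comparing pictures from before and after showed no change at either valve base, the knob, the tweezer, the dish or the screwdriver. That comparison was made before the last nudge. The picture afterwards showed no change in the bay, post and valve-base area, but I did not check the tweezer, dish or screwdriver again.
- **A step that failed:** The last small nudge, meant to close that 1 mm, did nothing. The tool had tilted about 5° and the fingertips passed over the rail instead of pushing it. The picture afterwards was the same as before, so I left the rail as it was.

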